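# Change the sealing-film roll on the spindle stand

### The job

The film stand has run out: take the empty cardboard core off its spindle and put it in the empty yellow-green tray in front. Then fit the white roll of sealing film over the spindle, lowering it under control rather than letting it drop, until it sits fully down on the stand's black disc. Leave the blue roll, the wash bottle, the open jar and the beaker where they stand.

Things in the scene. Friction and masses are not known exactly. Their poses are not given: they have to be found in the camera images.
- stand: film stand, screwed to the bench: green plate 150 x 110 x 16 mm (x, y, z) with a black disc (72 mm across, 6 mm thick) at its middle and an upright round steel spindle on the disc's axis. Origin: centre of the plate's underside, z up
- seat (a point): centre of the top face of the stand's black disc (22 mm above the bench), on the spindle's axis, z up; the roll's lower end must rest here
- tip (a point): top of the spindle, 118 mm above the bench, 96 mm above the disc. The spindle is 22 mm across; its top 14 mm taper to 8 mm
- empty_core: empty brown cardboard tube, 34 mm outside, 26 mm bore, 100 mm long, 30 g; at the start it stands loosely on the spindle, its lower end on the disc. Origin: centre of its lower end, z along the tube towards its upper end
- core_mid (a point): middle of the empty core, on its axis, 50 mm from either end
- white_roll: fresh roll of white film, standing on the bench: film 58 mm across from 5 to 95 mm above its lower end, wound on a cardboard core 34 mm outside, 26 mm bore right through, 100 mm long; about 180 g, rigid. Origin: centre of the core's lower end, z up along its axis
- blue_roll: the same kind of roll in blue, standing on the bench; not wanted now, leave it alone. Origin: centre of its lower end
- tray: the empty one of two moulded yellow-green plastic trays (the nearer to the robot; the other, farther back, holds glassware), loose on the bench, 282 x 402 x 25 mm (its own x, y, z), open-topped with sloping rims; its flat floor is about 240 x 300 mm, 2 mm above the bench, inside rims 23 mm high. Origin: centre of its underside
- wash_bottle: squeeze wash bottle with red cap and spout, 58 x 86 x 145 mm, bystander. Origin: centre of its underside
- open_jar: clear open glass jar, 52 mm across, 98 mm high, bystander. Origin: centre of its underside
- beaker: small glass beaker with two coloured clips in it, 46 x 67 x 92 mm, bystander. Origin: centre of its underside
Mind the look-alikes: they are no part of the job. What is shaped like the white_roll but pink is not meant.

How it is judged:
By the outcome, as a careful person would: the job done as asked, in the order asked, and still so for the second after the job is handed in, with the robot touching nothing.
It also fails if it takes over 58 s, if anything falls off the work surface, if the arm or the gripper's body presses on something with over 40 N, if the wrist force passes 120 N, or if a joint passes its speed limit or range.

### The arm

A 6-joint arm with a two-finger parallel gripper is mounted at the origin on a cart in front of the work surface, level with it; the furniture and walls round the work are solid. World frame = base frame: x ahead of the robot, y to its left, z up, the work surface at z = 0. Lengths are in m, angles in degrees, forces in N, time in s.
With the tool pointing down it reaches from about 0.4 to 0.825 m from the base axis. Payload 7 kg.
Tool frame: the origin (TCP) lies midway between the tips of the shut fingers; the grasp point (between the pads) lies 19 mm behind it (r.grasp_offset is the distance from the TCP to the grasp point, in m); z points along the fingers, x is the direction in which the jaws open and shut, and the axes are right-handed (so a half turn about z gives the same grasp; the last joint's range is limited). The gripper opens to 88 mm and grips with 3 to 60 N. Pads are 19 mm wide; open, the fingers measure 130 mm over their backs; the gripper's body (78 mm by 193 mm) begins 47 mm behind the grasp point.
Start: joints at [-55.285, 20.546, 0.682, 0, -70.136, -16.507], TCP at [0.211, -0.641, 0.227] pointing down, gripper open.
Joint ranges: [-176.03, 176.03], [-82.01, 121.73], [-58.28, 71.71], [-173.87, 95.51], [-174.79, -0.11], [-173.66, 173.66]. Speed limits (degrees/s): [136.94, 136.94, 172.46, 180, 180, 180].

### API

Orientations are given as [roll, pitch, yaw] about the fixed x, y, z axes, in that order (R = Rz(yaw) Ry(pitch) Rx(roll)).
In Python, from plant import r gives the robot as it stands.
- The arm moves only by the tool step_arm, never from a script. Its argument "deltas" is a list of rows, each a list of 7 numbers: the turn, a rotation vector about the tool's x, y, z in rad, then the shift along the tool's x, y, z in mm, then the opening, from -1 (shut) to 1 (fully open), so that 0 is half open. In form: [[ax, ay, az, x, y, z, grip], ...]. A call has 1 to 10 rows; each row shifts and turns the pose as measured when the row begins, along the tool's axes as they then stand; what a row does not reach is not made up. A row lasts 1/10 s, in which the tool goes at most 50 mm and 8.59 degrees, less where a joint would pass 70% of its speed; a pose out of reach is approached as far as the arm can. A call with a gripper value outside its range is refused whole. The fingers move at their own pace and stop on an object; "squeeze" is the grip in N (left out, the last holds). Time passes only in rows, so rows that do not move let the fingers close. It gives the time, the measured TCP pose, the force and the opening at its end, in the units of the state.
- r.get_state(): the state, without advancing time (a new reading comes with each control period).
- r.capture(name): name is "scene" or "side" or "wrist"; returns the picture (420x560x3 uint8, red, green, blue); there is no depth.
- r.camera_info(name): a dict with "vertical_fov" (degrees; the focal length in pixels is half the picture's height over the tangent of half this angle, whatever the lens; pixels are square), "cx", "cy" (the principal point, pixels), "view" (4x4, takes a point from world to camera coordinates). Camera axes: x right, y down, z forward; pixel columns grow to the right and rows downward; lengths in m; the calibration is good to about 2 mm. A picture is of the moment at which its call begins: read the wrist's pose just before it. camera_info takes no time and is no camera call; for the wrist camera it gives the pose at the moment of the call.
- r.close_job(): hands the job in, once; it reports no verdict.
The state is a dict: "time_s": time; "joints": joint angles; "qd": joint speeds; "joint_torque": joint torques, N m; "tcp_pos": TCP position; "eef_rot": TCP orientation; "contact_force": force on the tool from outside, world axes, zero at the start; "moment": the same for the moment, N m; "gripper_width": finger opening in m.
Only numpy, scipy, OpenCV 4.12 (cv2) and the standard library are available. Lean on these libraries where they do the work, as an engineer would, in place of code of your own. Each camera call takes 0.05 s, during which the arm holds its last target.

## Working session

There is one attempt and no reset: what is moved stays moved. The work goes in short steps, Python scripts to look and compute and a tool call to move; the robot and the scene stay as the last step left them, time stands still between calls to the robot, and variables do not carry over. Pictures are saved under pics/ and viewed, and the job is handed in when it is done.

Besides the shell and the picture viewer there is one more tool, called after "Request:" in YAML: its name, and indented under it one key for each argument. step_arm: Moves the arm, as the interface text tells. Its arguments: {"type":"object","properties":{"deltas":{"type":"array","items":{"type":"array","items":{"type":"number"}}},"squeeze":{"type":"number"}},"required":["deltas"]}

```bash
ls; mkdir -p pics; cat > h.py <<'E'
import numpy as np, cv2
from plant import r
def cap(n,f):
    ci=r.camera_info(n); im=r.capture(n); cv2.imwrite(f'pics/{f}.png',im[:,:,::-1]); np.savez(f'pics/{f}.npz',im=im,view=ci['view'],cx=ci['cx'],cy=ci['cy'],fov=ci['vertical_fov']); return im,ci
def load(f):
    d=np.load(f'pics/{f}.npz'); return d['im'],dict(view=d['view'],cx=float(d['cx']),cy=float(d['cy']),vertical_fov=float(d['fov']))
def ray(ci,u,v):
    f=210/np.tan(np.radians(ci['vertical_fov'])/2); V=np.array(ci['view']); R=V[:3,:3];t=V[:3,3]
    d=R.T@np.array([(u-ci['cx'])/f,(v-ci['cy'])/f,1]); return -R.T@t,d/np.linalg.norm(d)
def onz(ci,u,v,z):
    o,d=ray(ci,u,v); return o+d*(z-o[2])/d[2]
def proj(ci,p):
    f=210/np.tan(np.radians(ci['vertical_fov'])/2); V=np.array(ci['view']); q=V[:3,:3]@np.array(p)+V[:3,3]
    return ci['cx']+f*q[0]/q[2],ci['cy']+f*q[1]/q[2]
def tri(*rs):
    A=np.zeros((3,3));b=np.zeros(3)
    for o,d in rs:
        P=np.eye(3)-np.outer(d,d);A+=P;b+=P@o
    p=np.linalg.solve(A,b); return p,[np.linalg.norm((np.eye(3)-np.outer(d,d))@(p-o)) for o,d in rs]
E
python3 - <<'E'
from h import *
for n in ('scene','side','wrist'):
    im,ci=cap(n,n+'0'); print(n,ci['vertical_fov'],ci['cx'],ci['cy'],ray(ci,280,210))
print(r.get_state())
E
```

```text
pics
scene 48.6840640447349 283.45423054392126 204.83706527404152 (array([0.20861632, 0.66358039, 1.29561545]), array([ 0.28540001, -0.43204442, -0.85550246]))
side 45.375276386693585 283.5518149917463 208.47302868377932 (array([-0.56068703, -0.63307715,  0.78468895]), array([ 0.7800889 ,  0.43324748, -0.45139553]))
wrist 71.71296260041481 280.4795795703626 207.3954619557718 (array([ 0.14504876, -0.66200482,  0.38529406]), array([ 0.25321565,  0.08232533, -0.96390061]))
{'time_s': 0.15, 'joints': array([-5.52836297e+01,  2.05818277e+01,  6.45766859e-01, -1.39861258e-02,
       -7.01360134e+01, -1.65063096e+01]), 'qd': array([-0.12234915, -0.07888544,  0.25112859,  0.12031862,  0.04503963,
       -0.02211171]), 'joint_torque': array([-1.64671295e-03, -5.83275855e+01,  2.93291259e+01,  7.00129464e+00,
        8.76195176e-03, -9.97769871e-05]), 'tcp_pos': array([ 0.21078634, -0.64085411,  0.22584153]), 'eef_rot': array([-1.79992128e+02, -7.28401214e-02,  1.08205295e+02]), 'contact_force': array([-0.07108308,  0.01416314,  0.22652631]), 'moment': array([ 0.05332367,  0.00086462, -0.0026001 ]), 'gripper_width': 0.08801218353267906}
```

View pics/scene0.png

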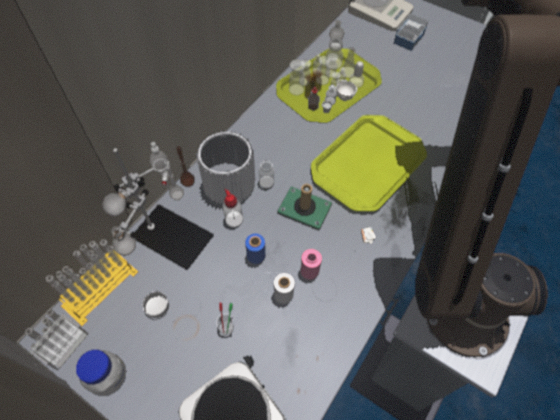

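View pics/side0.png

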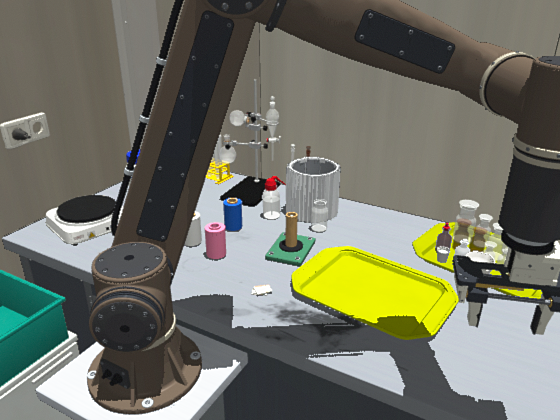

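View pics/wrist0.png

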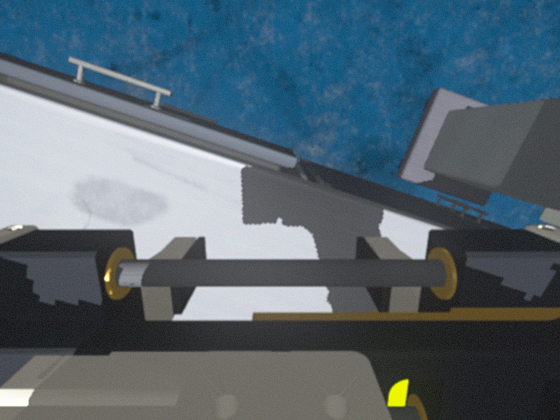

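The scene view shows the core on its stand at (306,195), the white roll at (284,288), pink at (311,264), blue at (255,248) and the empty tray at (369,163). The side view shows the core at (291,230). The white roll is partly hidden behind the arm at (192,228). Next I'll enlarge these areas.

```bash
python3 - <<'E'
from h import *
a,_=load('scene0'); b,_=load('side0')
A=cv2.resize(a[170:310,235:335],None,fx=4,fy=4,interpolation=cv2.INTER_CUBIC)
B=cv2.resize(b[190:290,180:330],None,fx=5,fy=5,interpolation=cv2.INTER_CUBIC)
cv2.imwrite('pics/cA.png',A[:,:,::-1]);cv2.imwrite('pics/cB.png',B[:,:,::-1])
_,ca=load('scene0');_,cb=load('side0')
for n,(u,v),z in [('core top',(306.5,188),.122),('stand',(304,208),.016),('white top',(284.5,281),.1),('pink',(311.5,257),.1),('blue',(255,241),.1),('tray',(369,163),.0),('bottle',(231,198),.14),('jar',(267,167),.098),('beaker',(224,325),.05)]:
    print(n,onz(ca,u,v,z).round(3))
E
```

```text
core top [ 0.578 -0.04   0.122]
stand [ 0.576 -0.033  0.016]
white top [0.468 0.241 0.1  ]
pink [0.446 0.137 0.1  ]
blue [0.608 0.187 0.1  ]
tray [ 0.494 -0.326  0.   ]
bottle [0.736 0.128 0.14 ]
jar [ 0.733 -0.05   0.098]
beaker [0.543 0.422 0.05 ]
```

View pics/cA.png

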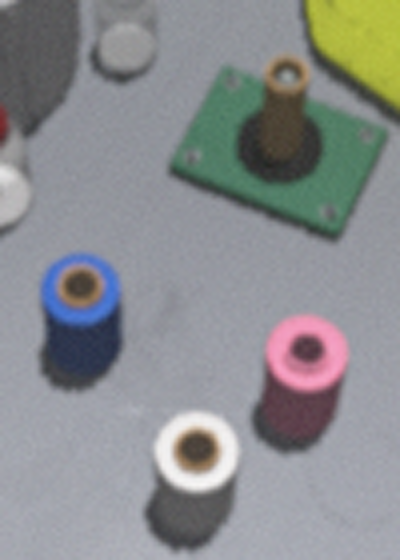

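View pics/cB.png

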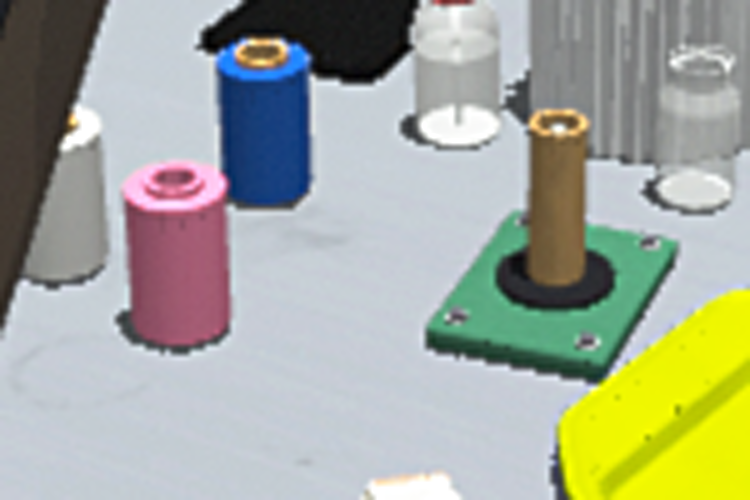

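```bash
python3 - <<'E'
from h import *
_,ca=load('scene0');_,cb=load('side0')
print('core top',tri(ray(ca,307,188.3),ray(cb,291.8,214.4)))
print('pink top',tri(ray(ca,311.7,257.2),ray(cb,214.8,226)))
print('blue top',tri(ray(ca,255.2,241.5),ray(cb,232.6,200.4)))
# disc centre
print('disc', tri(ray(ca,305,205.5),ray(cb,291.2,246)))
print('white',onz(ca,284.4,282.1,.1))
ci=r.camera_info('wrist');V=np.array(ci['view']);s=r.get_state()
from scipy.spatial.transform import Rotation as R
T=R.from_euler('xyz',s['eef_rot'],degrees=True).as_matrix()
o=-V[:3,:3].T@V[:3,3]; print('cam in tool',T.T@(o-s['tcp_pos']),'axes',(V[:3,:3]@T).round(3))
E
```

```text
core top (array([ 0.57647216, -0.04006213,  0.12201784]), [np.float64(0.0003813000270982709), np.float64(0.00038130002709834825)])
pink top (array([0.44543772, 0.13697938, 0.09814558]), [np.float64(0.0001623418228416453), np.float64(0.00016234182284159825)])
blue top (array([0.60756654, 0.18695432, 0.09849744]), [np.float64(0.0009385961736994312), np.float64(0.0009385961736994745)])
disc (array([ 0.57715462, -0.04116645,  0.01745619]), [np.float64(0.0011384069234049922), np.float64(0.001138406923405039)])
white [0.46674897 0.2439778  0.1       ]
cam in tool [ 0.00061221 -0.06907929 -0.15956418] axes [[ 1.     0.001  0.   ]
 [-0.001  0.966 -0.258]
 [-0.001  0.258  0.966]]
```

Request:
step_arm:
  deltas:
    - [0, 0, 0, 30, 35, -8, 1]
    - [0, 0, 0, 30, 35, -8, 1]
    - [0, 0, 0, 30, 35, -8, 1]
    - [0, 0, 0, 30, 35, -8, 1]
    - [0, 0, 0, 30, 35, -8, 1]
    - [0, 0, 0, 30, 35, -8, 1]
    - [0, 0, 0, 30, 35, -8, 1]
    - [0, 0, 0, 30, 35, -8, 1]
    - [0, 0, 0, 30, 35, -8, 1]
    - [0, 0, 0, 30, 35, -8, 1]

```text
time_s: 1.15
tcp_pos: [0.4537, -0.2357, 0.304]
eef_rot: [-179.8, -0.5, 107.7]
contact_force: [1.2, -0.9, 0.0]
gripper_width: 0.0874
```

Request:
step_arm:
  deltas:
    - [0, 0, -0.14, 10, 15, 0, 1]
    - [0, 0, -0.14, 10, 15, 0, 1]
    - [0, 0, -0.14, 0, 20, 0, 1]
    - [0, 0, -0.14, 0, 20, 0, 1]
    - [0, 0, -0.14, 0, 20, 0, 1]
    - [0, 0, -0.14, 0, 20, 0, 1]
    - [0, 0, -0.14, 0, 20, 0, 1]
    - [0, 0, 0, 0, 0, 0, 1]

```text
time_s: 1.95
tcp_pos: [0.5407, -0.1194, 0.3047]
eef_rot: [179.6, -0.4, 166.5]
contact_force: [-0.4, -0.3, -0.9]
gripper_width: 0.0874
```

```bash
cat >> h.py <<'E'
from scipy.spatial.transform import Rotation as Rot
def go(p,yaw=None):
    s=r.get_state(); T=Rot.from_euler('xyz',s['eef_rot'],degrees=True)
    d=T.inv().apply(np.array(p)-s['tcp_pos'])*1000
    print('t',s['time_s'],'pos',s['tcp_pos'].round(4),'rot',s['eef_rot'].round(2),'F',s['contact_force'].round(1),'w',round(s['gripper_width'],4),'delta mm',d.round(1))
    if yaw is not None:
        q=T.inv()*Rot.from_euler('xyz',[180,0,yaw],degrees=True); print('rotvec',q.as_rotvec().round(4))
E
python3 - <<'E'
from h import *
im,ci=cap('wrist','w1'); print(proj(ci,[.5765,-.0401,.122])); go([.5765,-.0401,.2],165)
E
```

```text
(np.float64(266.824765438446), np.float64(253.91881543523303))
t 2.0 pos [ 0.5403 -0.1201  0.3047] rot [179.59  -0.43 166.2 ] F [ 0.4  0.  -0.9] w 0.0875 delta mm [-16.9  85.6 105.2]
rotvec [ 0.0071 -0.0076  0.0209]
```

View pics/w1.png

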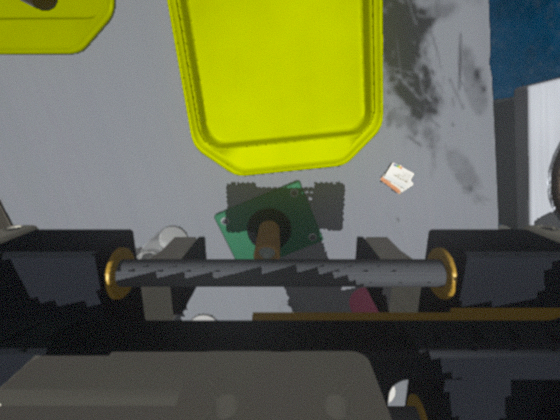

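The wrist view puts the core top at about (266,254), which matches the triangulated projection (266.8,253.9). I'll move above the core.

Request:
step_arm:
  deltas:
    - [0, 0, 0.021, -5, 25, 25, 1]
    - [0, 0, 0, -5, 25, 25, 1]
    - [0, 0, 0, -5, 25, 25, 1]
    - [0, 0, 0, -2, 11, 25, 1]
    - [0, 0, 0, 0, 0, 0, 1]

```text
time_s: 2.5
tcp_pos: [0.5786, -0.0414, 0.2035]
eef_rot: [179.6, -0.3, 164.0]
contact_force: [-0.7, -0.5, 0.2]
gripper_width: 0.0874
```

```bash
python3 - <<'E'
from h import *
go([.5765,-.0401,.08],165)
E
```

```text
t 2.5 pos [ 0.5786 -0.0414  0.2035] rot [179.59  -0.29 163.97] F [-0.7 -0.5  0.2] w 0.0874 delta mm [  1.8  -0.2 123.5]
rotvec [ 0.0071 -0.0049 -0.0179]
```

Request:
step_arm:
  deltas:
    - [0.007, -0.005, -0.018, 2, 0, 25, 1]
    - [0, 0, 0, 0, 0, 25, 1]
    - [0, 0, 0, 0, 0, 25, 1]
    - [0, 0, 0, 0, 0, 25, 1]
    - [0, 0, 0, 0, 0, 15, 1]
    - [0, 0, 0, 0, 0, 6, 1]
    - [0, 0, 0, 0, 0, 0, 1]

```text
time_s: 3.2
tcp_pos: [0.579, -0.047, 0.0864]
eef_rot: [180.0, 0.5, 164.2]
contact_force: [0.8, -0.4, 0.5]
gripper_width: 0.0879
```

```bash
python3 - <<'E'
from h import *
go([.5765,-.0401,.08],165); cap('scene','s2')
a,_=load('s2'); cv2.imwrite('pics/s2c.png',cv2.resize(a[130:270,220:400],None,fx=4,fy=4)[:,:,::-1])
E
```

```text
t 3.2 pos [ 0.579  -0.047   0.0864] rot [179.96   0.47 164.19] F [ 0.8 -0.4  0.5] w 0.0879 delta mm [4.3 6.  6.4]
rotvec [ 0.0006  0.0082 -0.0142]
```

View pics/s2c.png

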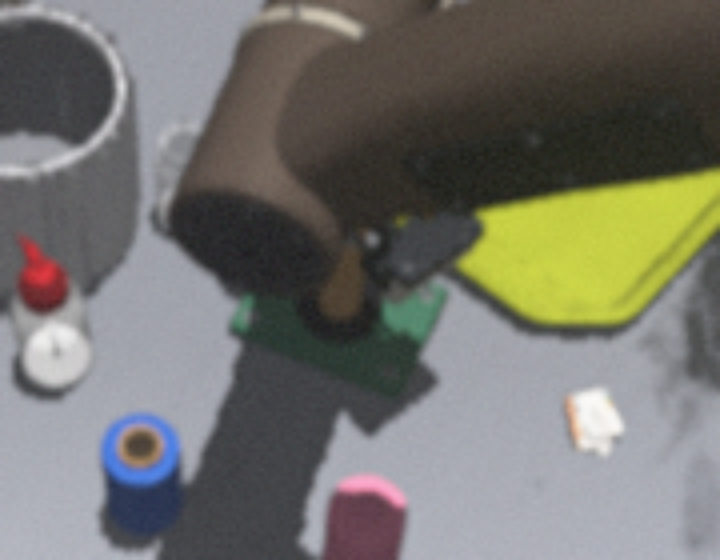

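The gripper is hidden by the arm, but the core shows below it between the jaws at (305,203). The descent drifted about 6 mm in y, so I'll correct that and then close.

Request:
step_arm:
  deltas:
    - [0, 0.008, 0, 4, 6, 6, 1]
    - [0, 0, 0, 0, 0, 0, 1]

```text
time_s: 3.45
tcp_pos: [0.5783, -0.04, 0.0829]
eef_rot: [179.9, 0.2, 164.1]
contact_force: [0.2, 0.0, -0.4]
gripper_width: 0.0881
```

```bash
python3 - <<'E'
from h import *
go([.5765,-.0401,.08],165)
E
```

```text
t 3.45 pos [ 0.5783 -0.04    0.0829] rot [179.85   0.2  164.13] F [ 0.2  0.  -0.4] w 0.0881 delta mm [ 1.7 -0.6  2.9]
rotvec [ 0.0025  0.0036 -0.0153]
```

Request:
step_arm:
  deltas:
    - [0, 0, 0, 1, 0, 3, -1]
    - [0, 0, 0, 0, 0, 0, -1]
    - [0, 0, 0, 0, 0, 0, -1]
    - [0, 0, 0, 0, 0, 0, -1]
    - [0, 0, 0, 0, 0, 0, -1]
    - [0, 0, 0, 0, 0, 0, -1]
    - [0, 0, 0, 0, 0, 0, -1]
  squeeze: 10

```text
time_s: 4.15
tcp_pos: [0.5783, -0.039, 0.0814]
eef_rot: [179.8, 0.4, 164.2]
contact_force: [0.7, 0.2, -0.1]
gripper_width: 0.0374
```

Request:
step_arm:
  deltas:
    - [0, 0, 0, 0, 0, 0, -1]
    - [0, 0, 0, 0, 0, 0, -1]

```text
time_s: 4.35
tcp_pos: [0.5782, -0.039, 0.0814]
eef_rot: [179.8, 0.3, 164.2]
contact_force: [-0.5, -0.7, -0.4]
gripper_width: 0.0343
```

Request:
step_arm:
  deltas:
    - [0, 0, 0, 0, 0, -15, -1]
    - [0, 0, 0, 0, 0, -15, -1]
    - [0, 0, 0, 0, 0, -15, -1]
    - [0, 0, 0, 0, 0, -15, -1]

```text
time_s: 4.75
tcp_pos: [0.576, -0.0394, 0.1403]
eef_rot: [179.9, 0.0, 164.1]
contact_force: [0.7, 1.0, -1.7]
gripper_width: 0.0348
```

```bash
python3 - <<'E'
from h import *
go([.578,-.0395,.23],165)
E
```

```text
t 4.75 pos [ 0.576  -0.0394  0.1403] rot [1.7992e+02 4.0000e-02 1.6414e+02] F [ 0.7  1.  -1.7] w 0.0348 delta mm [ -2.    0.6 -89.7]
rotvec [ 0.0013  0.0007 -0.015 ]
```

Request:
step_arm:
  deltas:
    - [0, 0, 0, -1, 0, -15, -1]
    - [0, 0, 0, 0, 0, -20, -1]
    - [0, 0, 0, 0, 0, -20, -1]
    - [0, 0, 0, 0, 0, -25, -1]
    - [0, 0, 0, 0, 0, -20, -1]
    - [0, 0, 0, 0, 0, 0, -1]

```text
time_s: 5.35
tcp_pos: [0.577, -0.04, 0.246]
eef_rot: [179.9, 0.1, 164.1]
contact_force: [0.2, -0.9, 0.9]
gripper_width: 0.0346
```

```bash
python3 - <<'E'
from h import *
for f in ('scene0','w1'):
    im,ci=load(f); h=cv2.cvtColor(im,cv2.COLOR_RGB2HSV); m=cv2.inRange(h,(22,120,90),(38,255,255))
    n,l,st,c=cv2.connectedComponentsWithStats(m)
    for i in range(1,n):
        if st[i,4]>1500:
            ct=max(cv2.findContours((l==i).astype(np.uint8),0,2)[0],key=cv2.contourArea)
            P=np.array([onz(ci,*q[0],.022)[:2] for q in ct],np.float32)
            print(f,st[i],cv2.minAreaRect(P), P.min(0),P.max(0))
im,ci=cap('side','sd3'); im,ci=cap('scene','s3'); go([.5,-.31,.15],165)
E
```

```text
scene0 [ 277   54  104   68 1881] ((0.8041192293167114, -0.5627726316452026), (0.3962004482746124, 0.27587854862213135), 77.11492919921875) [ 0.63989323 -0.76398754] [ 0.9693463 -0.3542351]
scene0 [ 311  115  110   97 6525] ((0.49487003684043884, -0.32133758068084717), (0.40256044268608093, 0.2821171283721924), 82.37345886230469) [ 0.35219485 -0.52947193] [ 0.6519757 -0.1129942]
scene0 [  59  253   78   73 1742] ((0.9261488318443298, 0.5320477485656738), (0.20865662395954132, 0.11906785517930984), 85.47359466552734) [0.8598269 0.4253627] [0.98997647 0.64001185]
w1 [   0    0  115   54 5240] ((0.7847663164138794, -0.38427674770355225), (0.06301535665988922, 0.1652492731809616), 76.50814056396484) [ 0.6970709  -0.43043527] [ 0.87244207 -0.3495594 ]
w1 [  167     0   217   176 33030] ((0.5080669522285461, -0.23893313109874725), (0.23855051398277283, 0.2853609621524811), 80.80359649658203) [ 0.35381672 -0.37941268] [ 0.65345407 -0.11278033]
t 5.45 pos [ 0.5756 -0.0399  0.2431] rot [ 1.7994e+02 -8.0000e-02  1.6411e+02] F [-0.2  0.4 -1.4] w 0.0347 delta mm [  -1.4 -280.6   92.8]
rotvec [ 0.0011 -0.0013 -0.0155]
```

View pics/sd3.png

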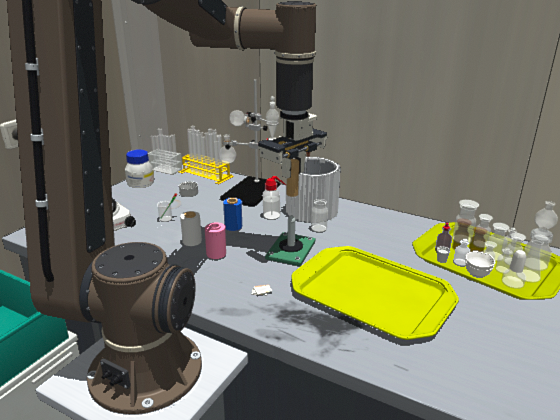

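View pics/s3.png

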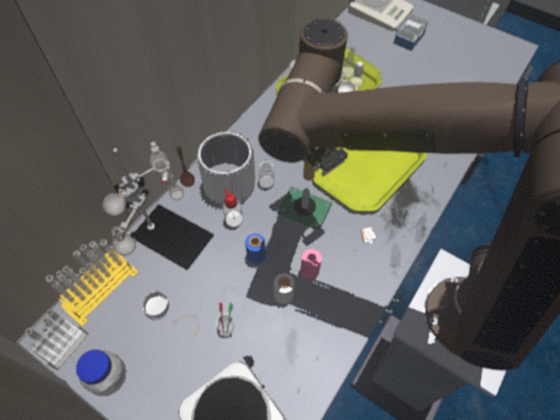

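The core is off the spindle and held in the gripper; the side view shows its lower end near (292,195) with the bare spindle below. The tray measures 402 x 282 mm centred at (0.495,-0.321), which matches its given size. While the spindle is bare I'll measure it.

```bash
python3 - <<'E'
from h import *
a,_=load('s3'); b,_=load('sd3')
A=cv2.resize(a[170:300,250:340],None,fx=6,fy=6,interpolation=cv2.INTER_CUBIC)[:590]
B=cv2.resize(b[165:265,180:310],None,fx=6,fy=6,interpolation=cv2.INTER_CUBIC)
cv2.imwrite('pics/cA3.png',A[:,:,::-1]);cv2.imwrite('pics/cB3.png',B[:,:,::-1])
E
```

```text
(no output)
```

View pics/cA3.png

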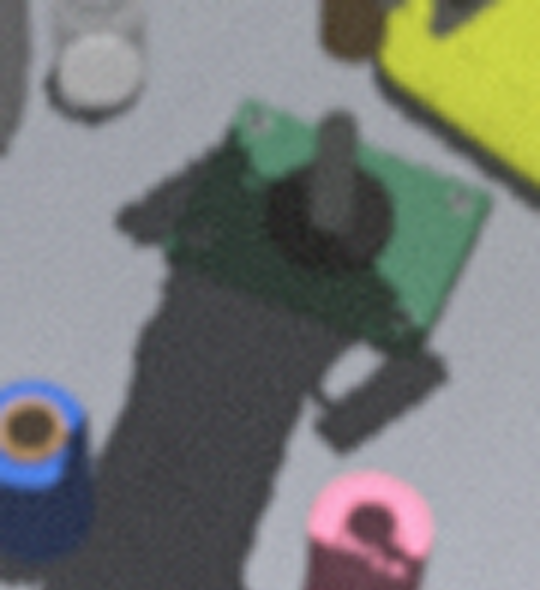

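View pics/cB3.png

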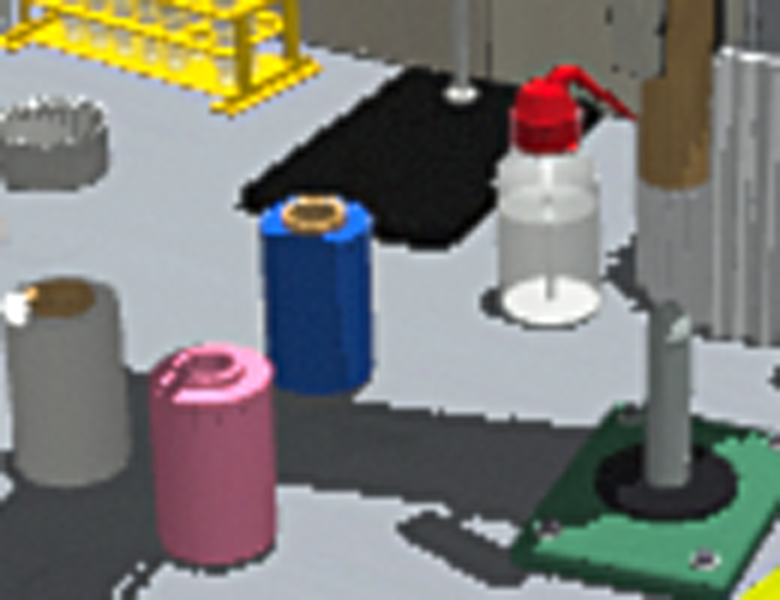

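Request:
step_arm:
  deltas:
    - [0, 0, -0.01, -1, -28, 0, -1]
    - [0, 0, 0, 0, -40, 0, -1]
    - [0, 0, 0, 0, -40, 0, -1]
    - [0, 0, 0, 0, -40, 0, -1]
    - [0, 0, 0, 0, -40, 10, -1]
    - [0, 0, 0, 0, -35, 25, -1]
    - [0, 0, 0, 0, -25, 25, -1]
    - [0, 0, 0, 0, 0, 25, -1]
    - [0, 0, 0, 0, 0, 0, -1]

```text
time_s: 6.35
tcp_pos: [0.5021, -0.2861, 0.1439]
eef_rot: [180.0, -1.0, 164.8]
contact_force: [-0.1, -0.3, 0.1]
gripper_width: 0.0348
```

```bash
python3 - <<'E'
from h import *
go([.5,-.31,.063],165)
E
```

```text
t 6.35 pos [ 0.5021 -0.2861  0.1439] rot [179.95  -0.95 164.77] F [-0.1 -0.3  0.1] w 0.0348 delta mm [ -5.6 -23.7  80.8]
rotvec [ 0.0008 -0.0166 -0.0041]
```

```bash
python3 - <<'E'
from h import *
_,ca=load('s3');_,cb=load('sd3')
print('tip',tri(ray(ca,306.5,189.5),ray(cb,291.8,215.6)))
print('white top',tri(ray(ca,284.4,282.1),ray(cb,190.,214.3)))
print('blue top',tri(ray(ca,255,241.5),ray(cb,232.4,200.5)))
E
```

```text
tip (array([ 0.5774255 , -0.03905675,  0.11701044]), [np.float64(0.001032228163004047), np.float64(0.0010322281630039882)])
white top (array([0.46730976, 0.24318334, 0.09811885]), [np.float64(0.00019080134418526627), np.float64(0.0001908013441855027)])
blue top (array([0.60781037, 0.18746706, 0.09816937]), [np.float64(0.0005259688403089791), np.float64(0.0005259688403091266)])
```

Request:
step_arm:
  deltas:
    - [0, -0.016, 0, -3, -12, 20, -1]
    - [0, 0, 0, -2, -12, 20, -1]
    - [0, 0, 0, 0, 0, 20, -1]
    - [0, 0, 0, 0, 0, 10, -1]
    - [0, 0, 0, 0, 0, 0, -1]

```text
time_s: 6.85
tcp_pos: [0.5011, -0.3103, 0.073]
eef_rot: [-180.0, -0.1, 164.9]
contact_force: [0.2, -0.6, -0.2]
gripper_width: 0.0344
```

```bash
python3 - <<'E'
from h import *
go([.5,-.31,.063],165)
E
```

```text
t 6.85 pos [ 0.5011 -0.3103  0.073 ] rot [-1.7998e+02 -8.0000e-02  1.6494e+02] F [ 0.2 -0.6 -0.2] w 0.0344 delta mm [ 1.2  0.  10.1]
rotvec [-0.0004 -0.0014 -0.0011]
```

Spindle axis is (0.577,-0.039) and the tip height is 0.117; 0.118 was expected. White roll top is (0.467,0.243,0.098); 0.100 was expected. I'll lower the core gently.

Request:
step_arm:
  deltas:
    - [0, 0, 0, 0, 0, 5, -1]
    - [0, 0, 0, 0, 0, 3, -1]
    - [0, 0, 0, 0, 0, 2, -1]
    - [0, 0, 0, 0, 0, 1, -1]
    - [0, 0, 0, 0, 0, 0, -1]

```text
time_s: 7.35
tcp_pos: [0.5038, -0.3099, 0.0649]
eef_rot: [-179.9, 0.2, 165.1]
contact_force: [0.1, -0.8, -0.3]
gripper_width: 0.0346
```

```bash
python3 - <<'E'
from h import *
go([.5,-.31,.0615],165); cap('side','sd4')
b,_=load('sd4');B=cv2.resize(b[200:350,280:460],None,fx=4,fy=4,interpolation=cv2.INTER_CUBIC); cv2.imwrite('pics/cB4.png',B[:,:,::-1])
E
```

```text
t 7.35 pos [ 0.5038 -0.3099  0.0649] rot [-179.95    0.19  165.09] F [ 0.1 -0.8 -0.3] w 0.0346 delta mm [ 3.6 -1.1  3.4]
rotvec [-0.0009  0.0033  0.0016]
```

View pics/cB4.png

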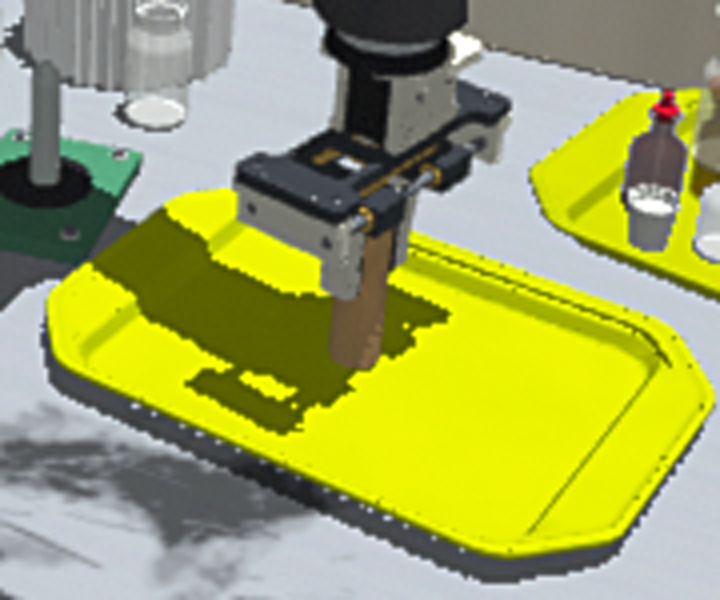

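The core is in the jaws just above the tray floor, at about (367,285) in the side view. It looks slightly tilted, so I'll measure the tilt.

```bash
python3 - <<'E'
from h import *
_,cb=load('sd4')
x,y=.5038,-.3099
for z in (.005,.055,.105): print(proj(cb,[x,y,z]), [ (proj(cb,[x,y,z])[0]-280)*4,(proj(cb,[x,y,z])[1]-200)*4])
E
```

```text
(np.float64(368.33110616974557), np.float64(288.44823241010783)) [np.float64(353.32442467898227), np.float64(353.79292964043134)]
(np.float64(369.9892657147932), np.float64(272.5734394120336)) [np.float64(359.95706285917277), np.float64(290.2937576481345)]
(np.float64(371.70561057511236), np.float64(256.1415951710781)) [np.float64(366.82244230044944), np.float64(224.56638068431243)]
```

Perspective explains nearly all of the lean; the real tilt is about 2°. I'll lower until contact.

Request:
step_arm:
  deltas:
    - [0, 0, 0, 0, 0, 2, -1]
    - [0, 0, 0, 0, 0, 2, -1]
    - [0, 0, 0, 0, 0, 0, -1]

```text
time_s: 7.7
tcp_pos: [0.5042, -0.3101, 0.0614]
eef_rot: [-179.9, 0.3, 165.1]
contact_force: [-0.6, -0.5, 0.7]
gripper_width: 0.0342
```

Request:
step_arm:
  deltas:
    - [0, 0, 0, 0, 0, 1, -1]
    - [0, 0, 0, 0, 0, 0, -1]

```text
time_s: 7.9
tcp_pos: [0.5043, -0.3105, 0.0615]
eef_rot: [-179.9, 0.3, 165.1]
contact_force: [0.1, 0.3, 0.0]
gripper_width: 0.0345
```

Request:
step_arm:
  deltas:
    - [0, 0, 0, 0, 0, 0, -0.1]
    - [0, 0, 0, 0, 0, 0, 0.1]
    - [0, 0, 0, 0, 0, 0, 0.4]
    - [0, 0, 0, 0, 0, 0, 0.8]
    - [0, 0, 0, 0, 0, 0, 0.8]

```text
time_s: 8.4
tcp_pos: [0.5042, -0.3104, 0.061]
eef_rot: [-179.9, 0.3, 165.1]
contact_force: [-0.9, -0.5, 0.2]
gripper_width: 0.0655
```

```bash
python3 - <<'E'
from h import *
go([.5,-.31,.2],165); cap('side','sd5')
b,_=load('sd5');B=cv2.resize(b[200:350,280:460],None,fx=4,fy=4,interpolation=cv2.INTER_CUBIC); cv2.imwrite('pics/cB5.png',B[:,:,::-1])
E
```

```text
t 8.4 pos [ 0.5042 -0.3104  0.061 ] rot [-179.92    0.28  165.1 ] F [-0.9 -0.5  0.2] w 0.0655 delta mm [   3.5   -0.9 -139.1]
rotvec [-0.0014  0.0049  0.0017]
```

View pics/cB5.png

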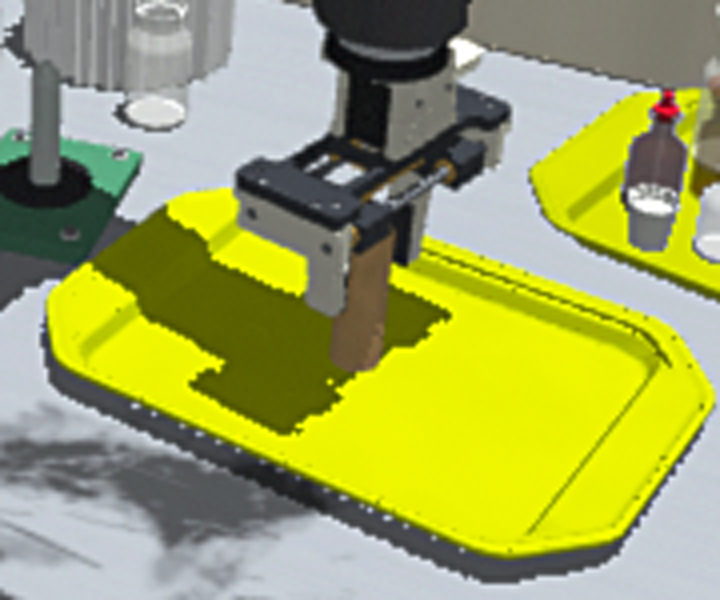

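The core stands free in the tray at (357,300) in the crop, with the fingers open. I'll rise straight up.

Request:
step_arm:
  deltas:
    - [0, 0, 0, 0, 0, -15, 1]
    - [0, 0, 0, 0, 0, -20, 1]
    - [0, 0, 0, 0, 0, -25, 1]
    - [0, 0, 0, 0, 0, -40, 1]
    - [0, 0, 0, 0, 0, -40, 1]
    - [0, 0, 0, 0, 0, -40, 1]
    - [0, 0, 0, 0, 0, -20, 1]

```text
time_s: 9.15
tcp_pos: [0.5007, -0.3092, 0.2636]
eef_rot: [-179.9, -0.3, 165.1]
contact_force: [0.8, -1.0, -0.4]
gripper_width: 0.0873
```

```bash
python3 - <<'E'
from h import *
go([.4675,.2035,.25],168)
E
```

```text
t 9.15 pos [ 0.5007 -0.3092  0.2636] rot [-179.94   -0.31  165.05] F [ 0.8 -1.  -0.4] w 0.0873 delta mm [164.3 486.8  13.9]
rotvec [-0.001  -0.0055 -0.0514]
```

Request:
step_arm:
  deltas:
    - [0, 0, -0.005, 15, 44, 0, 1]
    - [0, 0, -0.005, 15, 44, 0, 1]
    - [0, 0, -0.005, 15, 44, 0, 1]
    - [0, 0, -0.005, 15, 44, 0, 1]
    - [0, 0, -0.005, 15, 44, 0, 1]
    - [0, 0, -0.005, 15, 44, 0, 1]
    - [0, 0, -0.005, 15, 44, 0, 1]
    - [0, 0, -0.005, 15, 44, 0, 1]
    - [0, 0, -0.005, 15, 44, 0, 1]
    - [0, 0, -0.005, 15, 44, 0, 1]

```text
time_s: 10.15
tcp_pos: [0.4591, 0.1644, 0.2688]
eef_rot: [179.9, 0.3, 167.5]
contact_force: [1.4, -0.6, -0.4]
gripper_width: 0.0878
```

```bash
python3 - <<'E'
from h import *
go([.4675,.2435,.25],168)
im,ci=cap('wrist','w6'); print(proj(ci,[.4675,.2435,.1]))
im,ci=cap('scene','s6')
E
```

```text
t 10.15 pos [0.4591 0.1644 0.2688] rot [179.89   0.34 167.48] F [ 1.4 -0.6 -0.4] w 0.0878 delta mm [ 9.1 79.  18.9]
rotvec [ 0.0019  0.0059 -0.009 ]
(np.float64(288.6820893689634), np.float64(254.6373619105838))
```

View pics/w6.png

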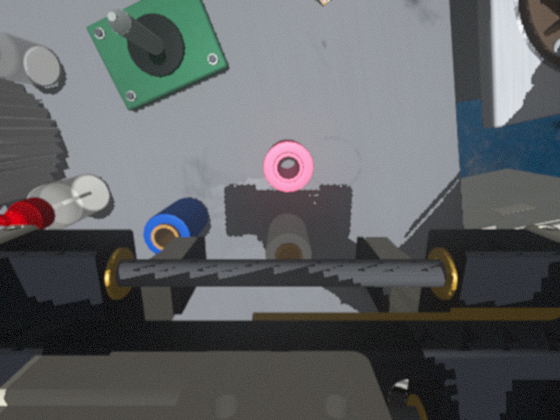

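View pics/s6.png

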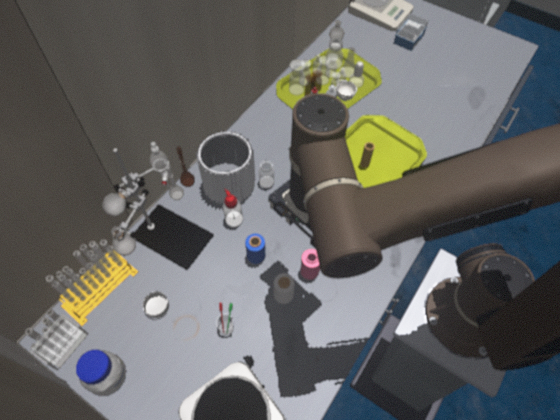

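The core stands in the tray at (367,155) in the scene view. The wrist view shows the white roll's core at about (289,250), pink at (288,165), the spindle tip at about (119,17) and its base at about (157,47).

```bash
python3 - <<'E'
from h import *
im,ci=load('w6')
print('tip',onz(ci,119,17.5,.118),'pink',onz(ci,288.5,165,.1),'white',onz(ci,289,252,.1), proj(ci,[.577,-.0395,.118]))
c=cv2.resize(im[0:110,80:230],None,fx=5,fy=5,interpolation=cv2.INTER_CUBIC); c2=cv2.resize(im[200:262,240:340],None,fx=5,fy=5,interpolation=cv2.INTER_CUBIC)
cv2.imwrite('pics/c6.png',c[:,:,::-1]); cv2.imwrite('pics/c6b.png',c2[:,:,::-1])
E
```

```text
tip [ 0.57150207 -0.03576614  0.118     ] pink [0.44468939 0.13672228 0.1       ] white [0.46638779 0.24018024 0.1       ] (np.float64(112.0926529686621), np.float64(14.570214598563183))
```

View pics/c6.png

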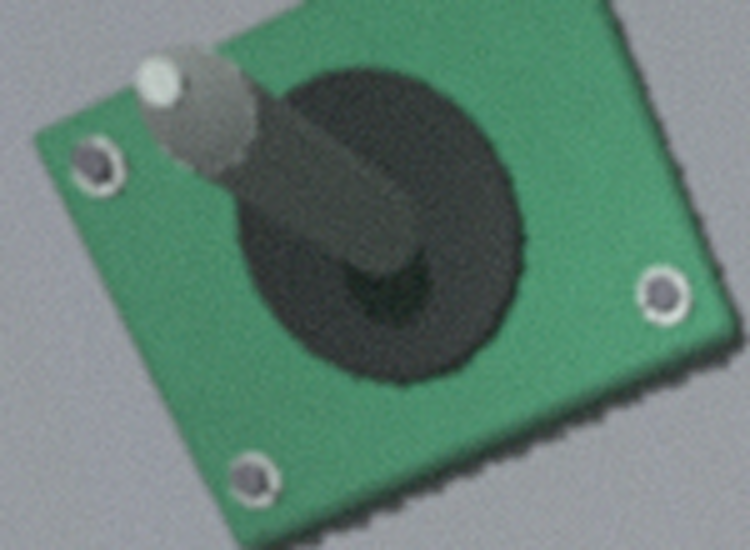

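View pics/c6b.png

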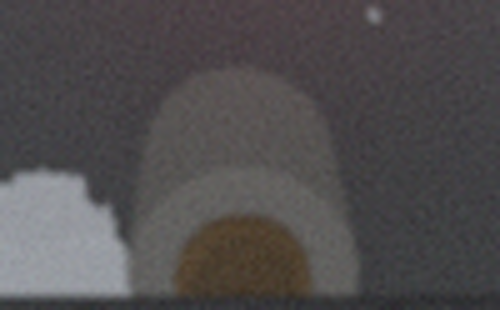

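The crop puts the tip at (112,16) against a predicted (112.1,14.6). The white roll is at u=289 against 288.7. All three cameras agree, so I'll go above the white roll.

Request:
step_arm:
  deltas:
    - [0.002, 0.006, -0.009, 3, 25, 5, 1]
    - [0, 0, 0, 3, 25, 10, 1]
    - [0, 0, 0, 2, 20, 10, 1]
    - [0, 0, 0, 1, 9, 10, 1]
    - [0, 0, 0, 0, 0, 0, 1]

```text
time_s: 10.75
tcp_pos: [0.466, 0.25, 0.232]
eef_rot: [180.0, -0.0, 168.5]
contact_force: [0.2, -0.0, 0.1]
gripper_width: 0.0879
```

```bash
python3 - <<'E'
from h import *
go([.4673,.2435,.053],168)
E
```

```text
t 10.75 pos [0.466 0.25  0.232] rot [ 1.7999e+02 -2.0000e-02  1.6847e+02] F [ 0.2 -0.   0.1] w 0.0879 delta mm [ -2.6  -6.2 179. ]
rotvec [ 0.0002 -0.0003  0.0081]
```

Request:
step_arm:
  deltas:
    - [0, 0, 0.008, -3, -6, 25, 1]
    - [0, 0, 0, 0, 0, 30, 1]
    - [0, 0, 0, 0, 0, 30, 1]
    - [0, 0, 0, 0, 0, 15, 1]
    - [0, 0, 0, 0, 0, 0, 1]

```text
time_s: 11.25
tcp_pos: [0.469, 0.2396, 0.1304]
eef_rot: [179.9, 0.1, 167.9]
contact_force: [-0.0, -0.1, 0.3]
gripper_width: 0.0878
```

```bash
python3 - <<'E'
from h import *
go([.4673,.2435,.053],168)
E
```

```text
t 11.25 pos [0.469  0.2396 0.1304] rot [1.7994e+02 8.0000e-02 1.6787e+02] F [-0.  -0.1  0.3] w 0.0878 delta mm [ 2.6  3.4 77.4]
rotvec [ 0.001   0.0014 -0.0022]
```

Request:
step_arm:
  deltas:
    - [0, 0, 0, 3, 4, 15, 1]
    - [0, 0, 0, 0, 0, 15, 1]
    - [0, 0, 0, 0, 0, 15, 1]
    - [0, 0, 0, 0, 0, 15, 1]
    - [0, 0, 0, 0, 0, 10, 1]
    - [0, 0, 0, 0, 0, 0, 1]

```text
time_s: 11.85
tcp_pos: [0.4709, 0.2432, 0.065]
eef_rot: [179.6, 0.4, 167.8]
contact_force: [-0.6, 0.4, 0.4]
gripper_width: 0.0876
```

```bash
python3 - <<'E'
from h import *
go([.4673,.2435,.053],168)
E
```

```text
t 11.85 pos [0.4709 0.2432 0.065 ] rot [179.63   0.39 167.76] F [-0.6  0.4  0.4] w 0.0876 delta mm [ 3.7 -0.5 12. ]
rotvec [ 0.0065  0.0069 -0.0042]
```

Request:
step_arm:
  deltas:
    - [0.006, 0.007, -0.004, 4, 0, 8, 1]
    - [0, 0, 0, 0, 0, 5, 1]
    - [0, 0, 0, 0, 0, 0, 1]

```text
time_s: 12.15
tcp_pos: [0.468, 0.2448, 0.0532]
eef_rot: [179.9, 0.1, 168.0]
contact_force: [-0.4, -0.2, 0.2]
gripper_width: 0.0879
```

```bash
python3 - <<'E'
from h import *
go([.4673,.2435,.053],168)
E
```

```text
t 12.15 pos [0.468  0.2448 0.0532] rot [1.7986e+02 7.0000e-02 1.6800e+02] F [-0.4 -0.2  0.2] w 0.0879 delta mm [ 0.4 -1.4  0.2]
rotvec [0.0025 0.0012 0.0001]
```

Request:
step_arm:
  deltas:
    - [0.002, 0, 0, 0, -1, 0, -1]
    - [0, 0, 0, 0, 0, 0, -1]
    - [0, 0, 0, 0, 0, 0, -1]
    - [0, 0, 0, 0, 0, 0, -1]
    - [0, 0, 0, 0, 0, 0, -1]
    - [0, 0, 0, 0, 0, 0, -1]
    - [0, 0, 0, 0, 0, 0, -1]
  squeeze: 25

```text
time_s: 12.85
tcp_pos: [0.4682, 0.2442, 0.0542]
eef_rot: [179.9, 0.1, 168.0]
contact_force: [0.1, 0.6, 0.1]
gripper_width: 0.0583
```

```bash
python3 - <<'E'
from h import *
go([.4673,.2435,.19],168)
E
```

```text
t 12.85 pos [0.4682 0.2442 0.0542] rot [1.7992e+02 1.2000e-01 1.6803e+02] F [0.1 0.6 0.1] w 0.0583 delta mm [   0.5   -0.7 -135.8]
rotvec [0.0015 0.0021 0.0006]
```

Request:
step_arm:
  deltas:
    - [0, 0, 0, 0, 0, -10, -1]
    - [0, 0, 0, 0, 0, -20, -1]
    - [0, 0, 0, 0, 0, -25, -1]
    - [0, 0, 0, 0, 0, -30, -1]
    - [0, 0, 0, 0, 0, -30, -1]
    - [0, 0, 0, 0, 0, -30, -1]
    - [0, 0, 0, 0, 0, -25, -1]
    - [0, 0, 0, 0, 0, 0, -1]

```text
time_s: 13.65
tcp_pos: [0.4655, 0.2417, 0.2331]
eef_rot: [-179.8, -0.1, 168.0]
contact_force: [-0.3, 1.4, -2.0]
gripper_width: 0.0578
```

```bash
python3 - <<'E'
from h import *
go([.577,-.039,.22],168); cap('side','sd7')
E
```

```text
t 13.65 pos [0.4655 0.2417 0.2331] rot [-1.7982e+02 -9.0000e-02  1.6798e+02] F [-0.3  1.4 -2. ] w 0.0578 delta mm [-167.6 -251.3   13.6]
rotvec [-0.0032 -0.0015 -0.0004]
```

View pics/sd7.png

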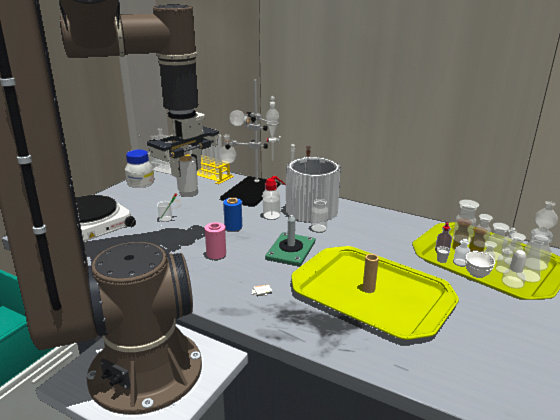

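The roll is held at (188,175), and the core stands in the tray at (371,272). Next I'll carry the roll to above the spindle.

Request:
step_arm:
  deltas:
    - [-0.003, 0, 0, -15, -22, 0, -1]
    - [0, 0, 0, -22, -32, 0, -1]
    - [0, 0, 0, -22, -32, 0, -1]
    - [0, 0, 0, -22, -32, 0, -1]
    - [0, 0, 0, -22, -32, 0, -1]
    - [0, 0, 0, -22, -32, 0, -1]
    - [0, 0, 0, -20, -30, 0, -1]
    - [0, 0, 0, -15, -22, 0, -1]
    - [0, 0, 0, 0, 0, 0, -1]

```text
time_s: 14.6
tcp_pos: [0.5682, -0.0317, 0.22]
eef_rot: [-179.5, -1.2, 168.1]
contact_force: [0.1, -0.4, -3.0]
gripper_width: 0.0576
```

```bash
python3 - <<'E'
from h import *
go([.577,-.039,.22],168)
E
```

```text
t 14.6 pos [ 0.5682 -0.0317  0.22  ] rot [-179.54   -1.2   168.09] F [ 0.1 -0.4 -3. ] w 0.0576 delta mm [-10.2  -5.4  -0.2]
rotvec [-0.0081 -0.0209  0.0016]
```

Request:
step_arm:
  deltas:
    - [-0.008, -0.021, 0, -10, -5, 0, -1]
    - [0, 0, 0, 0, 0, 0, -1]

```text
time_s: 14.8
tcp_pos: [0.5762, -0.0396, 0.2173]
eef_rot: [-180.0, -0.1, 168.0]
contact_force: [0.3, -0.1, -2.5]
gripper_width: 0.058
```

```bash
python3 - <<'E'
from h import *
go([.577,-.039,.19],168); 
b,cb=cap('side','sd8'); a,ca=cap('scene','s8'); w,_=cap('wrist','w8')
cv2.imwrite('pics/cB8.png',cv2.resize(b[130:260,230:350],None,fx=4.5,fy=4.5,interpolation=cv2.INTER_CUBIC)[:,:,::-1])
cv2.imwrite('pics/cA8.png',cv2.resize(a[130:260,230:380],None,fx=4.5,fy=4.5,interpolation=cv2.INTER_CUBIC)[:,:,::-1])
E
```

```text
t 14.8 pos [ 0.5762 -0.0396  0.2173] rot [-1.7997e+02 -1.2000e-01  1.6800e+02] F [ 0.3 -0.1 -2.5] w 0.058 delta mm [-0.7  0.7 27.3]
rotvec [-0.0005 -0.0021 -0.    ]
```

View pics/cB8.png

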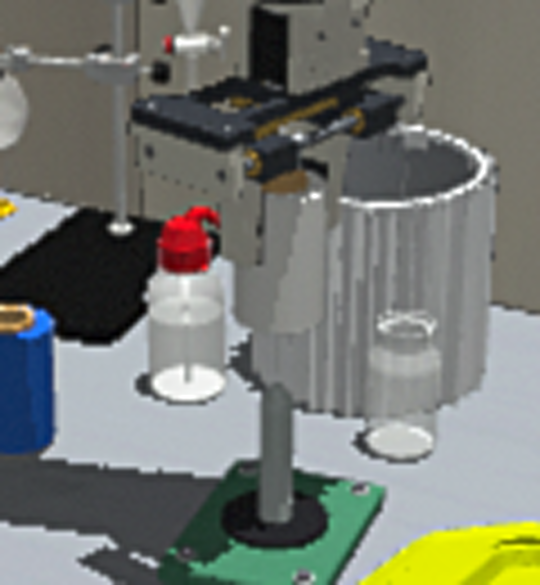

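View pics/cA8.png

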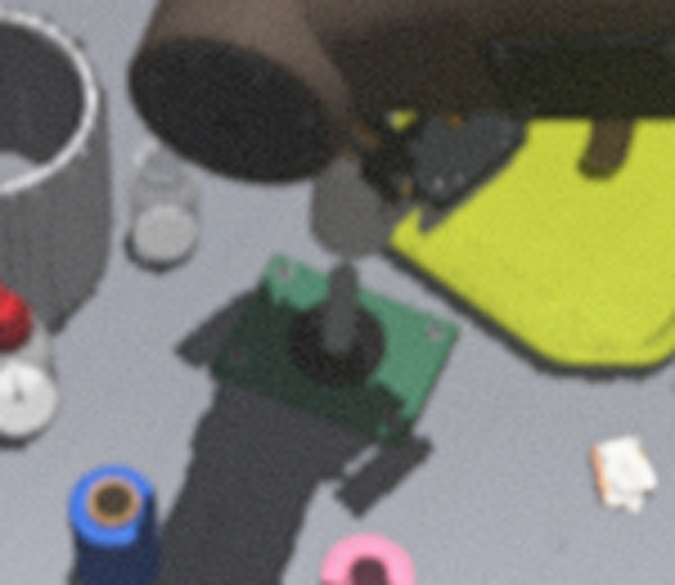

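View pics/w8.png

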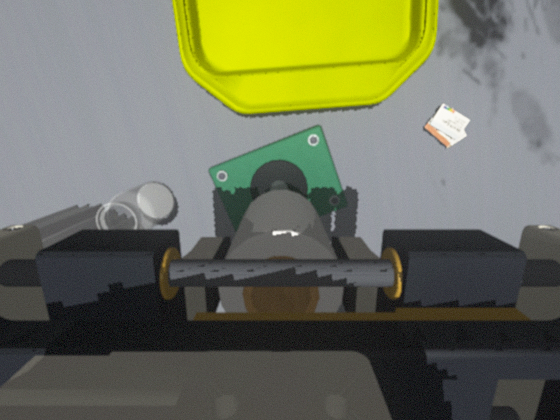

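The side crop shows the roll upright; its right edge is parallel to the spindle. Film spans u≈235–323 there and 312–390 in the scene crop. I'll compare both with the projections.

```bash
python3 - <<'E'
from h import *
def edges(ci,x,y,z):
    P=np.array([proj(ci,[x+.029*np.cos(t),y+.029*np.sin(t),z]) for t in np.linspace(0,6.283,60)]); return P[:,0].min(),P[:,0].max(),P[:,1].max()
for f,o in (('sd8',(230,130)),('s8',(230,130)),):
    _,ci=load(f)
    for x,y,n in ((.5762,-.0396,'tcp'),(.577,-.0395,'spindle')):
        e=edges(ci,x,y,.168); print(f,n,[(e[0]-o[0])*4.5,(e[1]-o[0])*4.5,(e[2]-o[1])*4.5])
    q=proj(ci,[.577,-.0395,.118]); print('tip',(q[0]-230)*4.5,(q[1]-130)*4.5)
_,ci=load('w8'); print(edges(ci,.5762,-.0396,.168),proj(ci,[.577,-.0395,.118]))
im,_=load('w8'); cv2.imwrite('pics/c8.png',cv2.resize(im[120:330,190:380],None,fx=2.8,fy=2.8,interpolation=cv2.INTER_CUBIC)[:,:,::-1])
def rim(z):
    return [proj(ci,[.5762+.029*np.cos(t),-.0396+.029*np.sin(t),z]) for t in np.linspace(0,6.283,60)]
for z in (.168,.258): P=np.array(rim(z)); print(z,P.min(0),P.max(0))
E
```

```text
sd8 tcp [np.float64(232.02389192108686), np.float64(324.1067063621547), np.float64(335.5910393475227)]
sd8 spindle [np.float64(232.50334573998185), np.float64(324.5422032520269), np.float64(335.0604461021232)]
tip 277.12076307151045 385.2022535399062
s8 tcp [np.float64(306.52423938810836), np.float64(394.5406472822905), np.float64(260.0548780735835)]
s8 spindle [np.float64(305.4251867336534), np.float64(393.4295926110941), np.float64(259.5773422738056)]
tip 344.94955411424075 265.29345281303154
(np.float64(240.735150516994), np.float64(317.5209423729307), np.float64(258.32302650810334)) (np.float64(278.45171891458995), np.float64(206.52712157346863))
0.168 [240.73515052 185.11668366] [317.52094237 258.32302651]
0.258 [214.97999739 223.19059993] [342.24818222 337.85433408]
```

View pics/c8.png

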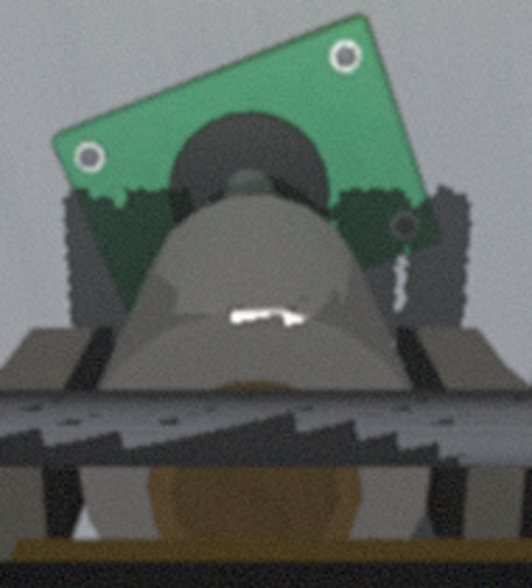

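Film edges agree with the spindle axis to within about 2 mm; the wrist view hints that the roll sits 1–2 mm towards tool +y. I'll aim 1 mm the other way and lower in stages, watching the force.

Request:
step_arm:
  deltas:
    - [0, 0, 0, -1, 0, 10, -1]
    - [0, 0, 0, 0, 0, 10, -1]
    - [0, 0, 0, 0, 0, 8, -1]
    - [0, 0, 0, 0, 0, 5, -1]
    - [0, 0, 0, 0, 0, 0, -1]

```text
time_s: 15.45
tcp_pos: [0.5759, -0.0365, 0.1816]
eef_rot: [-180.0, -0.2, 168.2]
contact_force: [-0.1, -0.3, -2.0]
gripper_width: 0.058
```

```bash
python3 - <<'E'
from h import *
go([.577,-.0405,.170],168)
E
```

```text
t 15.45 pos [ 0.5759 -0.0365  0.1816] rot [-179.99   -0.19  168.25] F [-0.1 -0.3 -2. ] w 0.058 delta mm [-1.9 -3.6 11.6]
rotvec [-0.0001 -0.0033  0.0043]
```

Request:
step_arm:
  deltas:
    - [0, -0.003, 0.004, -2, -4, 0, -1]
    - [0, 0, 0, 0, 0, 0, -1]

```text
time_s: 15.65
tcp_pos: [0.5773, -0.0411, 0.1815]
eef_rot: [-180.0, -0.0, 168.0]
contact_force: [0.3, -0.1, -2.4]
gripper_width: 0.058
```

```bash
python3 - <<'E'
from h import *
go([.577,-.0405,.170],168)
w,ci=cap('wrist','w9'); print(proj(ci,[.577,-.0395,.118]))
b,cb=cap('side','sd9')
cv2.imwrite('pics/cB9.png',cv2.resize(b[150:260,250:340],None,fx=5,fy=5,interpolation=cv2.INTER_CUBIC)[:,:,::-1])
go([.577,-.0405,.170],168)
E
```

```text
t 15.65 pos [ 0.5773 -0.0411  0.1815] rot [-1.7997e+02 -1.0000e-02  1.6803e+02] F [ 0.3 -0.1 -2.4] w 0.058 delta mm [ 0.5  0.5 11.5]
rotvec [-0.0005 -0.0001  0.0004]
(np.float64(281.08583095086965), np.float64(220.20820169102174))
t 15.75 pos [ 0.5774 -0.0409  0.1817] rot [-1.7999e+02  1.0000e-02  1.6803e+02] F [ 0.5  0.2 -2.1] w 0.0578 delta mm [ 0.4  0.3 11.7]
rotvec [-0.0002  0.0001  0.0005]
```

View pics/cB9.png

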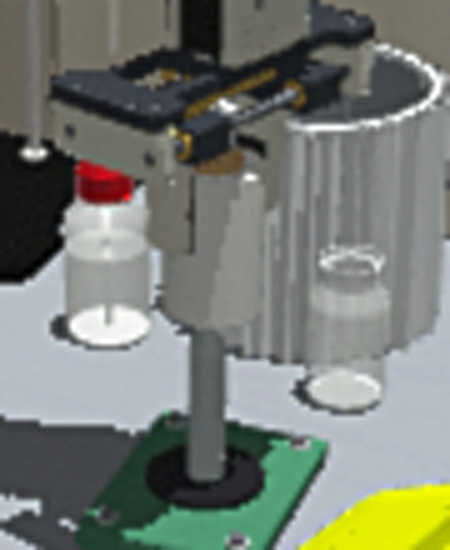

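In the crop the roll's film spans 160–262 and the spindle tip is at 208, so they are aligned within about 1.5 mm. I'll lower in small steps.

Request:
step_arm:
  deltas:
    - [0, 0, 0, 0, 1, 6, -1]
    - [0, 0, 0, 0, 0, 6, -1]
    - [0, 0, 0, 0, 0, 5, -1]
    - [0, 0, 0, 0, 0, 0, -1]

```text
time_s: 16.15
tcp_pos: [0.5778, -0.0399, 0.1637]
eef_rot: [180.0, 0.1, 168.0]
contact_force: [0.1, -0.5, -2.9]
gripper_width: 0.0578
```

```bash
python3 - <<'E'
from h import *
go([.577,-.0402,.150],168)
E
```

```text
t 16.15 pos [ 0.5778 -0.0399  0.1637] rot [1.7998e+02 6.0000e-02 1.6801e+02] F [ 0.1 -0.5 -2.9] w 0.0578 delta mm [ 0.7 -0.5 13.7]
rotvec [0.0004 0.001  0.0001]
```

Request:
step_arm:
  deltas:
    - [0, 0, 0, 1, 0, 5, -1]
    - [0, 0, 0, 0, 0, 5, -1]
    - [0, 0, 0, 0, 0, 0, -1]

```text
time_s: 16.45
tcp_pos: [0.5766, -0.0396, 0.1526]
eef_rot: [180.0, 0.0, 168.0]
contact_force: [0.0, 0.3, -1.4]
gripper_width: 0.0583
```

```bash
python3 - <<'E'
from h import *
go([.577,-.0402,.140],168)
E
```

```text
t 16.45 pos [ 0.5766 -0.0396  0.1526] rot [1.7999e+02 3.0000e-02 1.6801e+02] F [ 0.   0.3 -1.4] w 0.0583 delta mm [-0.5 -0.5 12.6]
rotvec [0.0002 0.0005 0.0002]
```

Past the taper with no side force. I'll keep lowering.

Request:
step_arm:
  deltas:
    - [0, 0, 0, 0, 0, 5, -1]
    - [0, 0, 0, 0, 0, 5, -1]
    - [0, 0, 0, 0, 0, 5, -1]
    - [0, 0, 0, 0, 0, 0, -1]

```text
time_s: 16.85
tcp_pos: [0.5767, -0.0396, 0.1362]
eef_rot: [180.0, 0.0, 168.0]
contact_force: [-0.2, 0.4, -1.7]
gripper_width: 0.058
```

```bash
python3 - <<'E'
from h import *
go([.577,-.0402,.1],168)
E
```

```text
t 16.85 pos [ 0.5767 -0.0396  0.1362] rot [1.7999e+02 4.0000e-02 1.6802e+02] F [-0.2  0.4 -1.7] w 0.058 delta mm [-0.4 -0.6 36.2]
rotvec [0.0002 0.0006 0.0003]
```

Request:
step_arm:
  deltas:
    - [0, 0, 0, 0, 0, 5, -1]
    - [0, 0, 0, 0, 0, 5, -1]
    - [0, 0, 0, 0, 0, 5, -1]
    - [0, 0, 0, 0, 0, 5, -1]
    - [0, 0, 0, 0, 0, 0, -1]

```text
time_s: 17.35
tcp_pos: [0.5767, -0.0396, 0.1144]
eef_rot: [180.0, 0.0, 168.0]
contact_force: [0.4, 0.3, -2.6]
gripper_width: 0.0581
```

```bash
python3 - <<'E'
from h import *
go([.577,-.0402,.0765],168); print(r.get_state()['moment'])
E
```

```text
t 17.35 pos [ 0.5767 -0.0396  0.1144] rot [1.7999e+02 3.0000e-02 1.6801e+02] F [ 0.4  0.3 -2.6] w 0.0581 delta mm [-0.4 -0.5 37.9]
rotvec [0.0001 0.0006 0.0002]
[ 0.00058795  0.11752135 -0.00907798]
```

Request:
step_arm:
  deltas:
    - [0, 0, 0, 0, 0, 5, -1]
    - [0, 0, 0, 0, 0, 5, -1]
    - [0, 0, 0, 0, 0, 5, -1]
    - [0, 0, 0, 0, 0, 5, -1]
    - [0, 0, 0, 0, 0, 5, -1]
    - [0, 0, 0, 0, 0, 4, -1]
    - [0, 0, 0, 0, 0, 0, -1]

```text
time_s: 18.05
tcp_pos: [0.5768, -0.0396, 0.0827]
eef_rot: [180.0, 0.0, 168.0]
contact_force: [0.2, 0.1, -2.2]
gripper_width: 0.058
```

```bash
python3 - <<'E'
from h import *
go([.577,-.0402,.0765],168); print(r.get_state()['moment'])
E
```

```text
t 18.05 pos [ 0.5768 -0.0396  0.0827] rot [1.8000e+02 3.0000e-02 1.6802e+02] F [ 0.2  0.1 -2.2] w 0.058 delta mm [-0.3 -0.5  6.2]
rotvec [0.     0.0006 0.0003]
[0.00607326 0.08394119 0.00950067]
```

Request:
step_arm:
  deltas:
    - [0, 0, 0, 0, 0, 3, -1]
    - [0, 0, 0, 0, 0, 2, -1]
    - [0, 0, 0, 0, 0, 1, -1]
    - [0, 0, 0, 0, 0, 0, -1]

```text
time_s: 18.45
tcp_pos: [0.5772, -0.0396, 0.0764]
eef_rot: [180.0, 0.1, 168.0]
contact_force: [0.8, 0.2, -1.6]
gripper_width: 0.0581
```

Request:
step_arm:
  deltas:
    - [0, 0, 0, 0, 0, 1, -1]
    - [0, 0, 0, 0, 0, 0, -1]

```text
time_s: 18.65
tcp_pos: [0.5775, -0.0397, 0.0765]
eef_rot: [180.0, 0.1, 168.1]
contact_force: [0.7, -0.2, -2.0]
gripper_width: 0.0579
```

Request:
step_arm:
  deltas:
    - [0, 0, 0, 0, 0, 2, -1]
    - [0, 0, 0, 0, 0, 0, -1]

```text
time_s: 18.85
tcp_pos: [0.5781, -0.0397, 0.0766]
eef_rot: [180.0, 0.2, 168.1]
contact_force: [-0.7, 0.8, -2.3]
gripper_width: 0.0578
```

```bash
python3 - <<'E'
from h import *
go([.577,-.0402,.0765],168); b,cb=cap('side','sd10')
cv2.imwrite('pics/cB10.png',cv2.resize(b[150:260,250:340],None,fx=5,fy=5,interpolation=cv2.INTER_CUBIC)[:,:,::-1])
go([.577,-.0402,.0765],168)
print([((p[0]-250)*5,(p[1]-150)*5) for p in (proj(cb,[.577,-.0395,z]) for z in (.022,.027,.032))])
E
```

```text
t 18.85 pos [ 0.5781 -0.0397  0.0766] rot [180.     0.22 168.1 ] F [-0.7  0.8 -2.3] w 0.0578 delta mm [ 1.  -0.7  0.1]
rotvec [0.0001 0.0038 0.0018]
t 18.9 pos [ 0.5783 -0.0397  0.0766] rot [179.99   0.23 168.1 ] F [ 0.6 -0.1 -1.8] w 0.058 delta mm [ 1.2 -0.8  0.1]
rotvec [0.0002 0.0041 0.0018]
[(np.float64(205.10345563514136), np.float64(471.70221487142527)), (np.float64(205.24571479037263), np.float64(464.4233915766921)), (np.float64(205.38840390678473), np.float64(457.1225689142972))]
```

View pics/cB10.png

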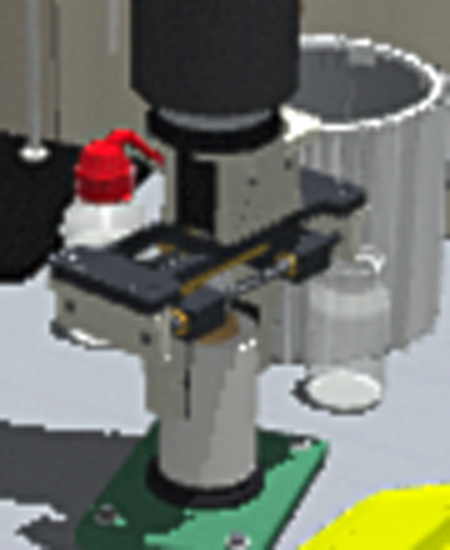

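The roll is down around the spindle with its rim about at disc level, near (205,490) in the crop. The wrist still carries about 2 N, so I'll press a little further.

Request:
step_arm:
  deltas:
    - [0, 0.004, 0, 1, 0, 3, -1]
    - [0, 0, 0, 0, 0, 2, -1]
    - [0, 0, 0, 0, 0, 0, -1]

```text
time_s: 19.2
tcp_pos: [0.5786, -0.0397, 0.0766]
eef_rot: [-180.0, 0.2, 168.2]
contact_force: [-0.3, -0.4, -2.5]
gripper_width: 0.0583
```

```bash
python3 - <<'E'
from h import *
for i in range(1): go([.577,-.0402,.0765],168)
E
```

```text
t 19.2 pos [ 0.5786 -0.0397  0.0766] rot [-180.      0.21  168.21] F [-0.3 -0.4 -2.5] w 0.0583 delta mm [ 1.5 -0.8  0.1]
rotvec [-0.0001  0.0037  0.0037]
```

Request:
step_arm:
  deltas:
    - [0, 0.004, 0, 1, 0, 3, -1]

```text
time_s: 19.3
tcp_pos: [0.5789, -0.0397, 0.0759]
eef_rot: [-180.0, 0.1, 168.3]
contact_force: [-8.5, 2.2, 36.1]
gripper_width: 0.0583
```

Request:
step_arm:
  deltas:
    - [0, 0, 0, 0, 0, 4, -1]

```text
time_s: 19.4
tcp_pos: [0.5794, -0.04, 0.0755]
eef_rot: [-179.9, 0.2, 168.4]
contact_force: [-18.4, 4.0, 42.5]
gripper_width: 0.0587
```

Pressing gives about 40 N upward and no further travel, so the roll is seated on the disc. I'll relax, re-centre and release.

Request:
step_arm:
  deltas:
    - [0, 0, 0, 0, 0, 0, -1]
    - [0, 0, 0, 2, 0, 0, -1]
    - [0, 0, 0, 0, 0, 0, -1]

```text
time_s: 19.7
tcp_pos: [0.5774, -0.0395, 0.0758]
eef_rot: [-180.0, 0.3, 168.4]
contact_force: [0.6, -0.2, -1.6]
gripper_width: 0.0582
```

Request:
step_arm:
  deltas:
    - [0, 0, 0, 0, 0, 0, 0.4]
    - [0, 0, 0, 0, 0, 0, 0.6]
    - [0, 0, 0, 0, 0, 0, 1]
    - [0, 0, 0, 0, 0, 0, 1]
    - [0, 0, 0, 0, 0, 0, 1]

```text
time_s: 20.2
tcp_pos: [0.5778, -0.0396, 0.0745]
eef_rot: [-179.9, 0.2, 168.4]
contact_force: [-0.7, -1.0, 0.6]
gripper_width: 0.0851
```

```bash
python3 - <<'E'
from h import *
go([.577,-.0402,.25],168); b,cb=cap('side','sd11')
cv2.imwrite('pics/cB11.png',cv2.resize(b[150:260,250:340],None,fx=5,fy=5,interpolation=cv2.INTER_CUBIC)[:,:,::-1])
E
```

```text
t 20.2 pos [ 0.5778 -0.0396  0.0745] rot [-179.94    0.23  168.38] F [-0.7 -1.   0.6] w 0.0851 delta mm [  -0.    -1.  -175.5]
rotvec [-0.001   0.0039  0.0066]
```

View pics/cB11.png

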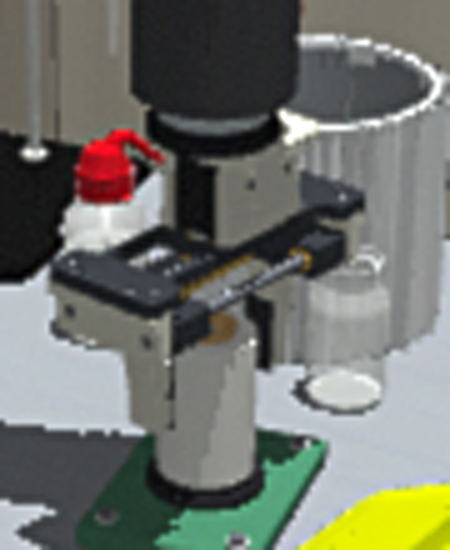

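The fingers are clear of the roll, which stands on the disc. I'll lift straight up.

Request:
step_arm:
  deltas:
    - [0, 0, 0, 0, 0, -8, 1]
    - [0, 0, 0, 0, 0, -12, 1]
    - [0, 0, 0, 0, 0, -15, 1]
    - [0, 0, 0, 0, 0, -15, 1]
    - [0, 0, 0, 0, 0, -20, 1]
    - [0, 0, 0, 0, 0, -30, 1]
    - [0, 0, 0, 0, 0, -40, 1]
    - [0, 0, 0, 0, 0, -40, 1]
    - [0, 0, 0, 0, 0, -20, 1]
    - [0, 0, 0, 0, 0, 0, 1]

```text
time_s: 21.25
tcp_pos: [0.5765, -0.04, 0.2929]
eef_rot: [180.0, 0.6, 168.4]
contact_force: [-0.0, 0.0, 0.2]
gripper_width: 0.0879
```

```bash
python3 - <<'E'
from h import *
go([.577,-.0402,.25],168); b,cb=cap('side','sd12'); a,ca=cap('scene','s12'); w,_=cap('wrist','w12')
cv2.imwrite('pics/cB12.png',cv2.resize(b[180:260,240:340],None,fx=6,fy=6,interpolation=cv2.INTER_CUBIC)[:,:,::-1])
cv2.imwrite('pics/cA12.png',cv2.resize(a[130:300,200:400],None,fx=4,fy=3.5,interpolation=cv2.INTER_CUBIC)[:,:,::-1])
E
```

```text
t 21.25 pos [ 0.5765 -0.04    0.2929] rot [179.98   0.58 168.4 ] F [-0.   0.   0.2] w 0.0879 delta mm [-0.1 -0.1 42.9]
rotvec [0.0004 0.0102 0.007 ]
```

View pics/cB12.png

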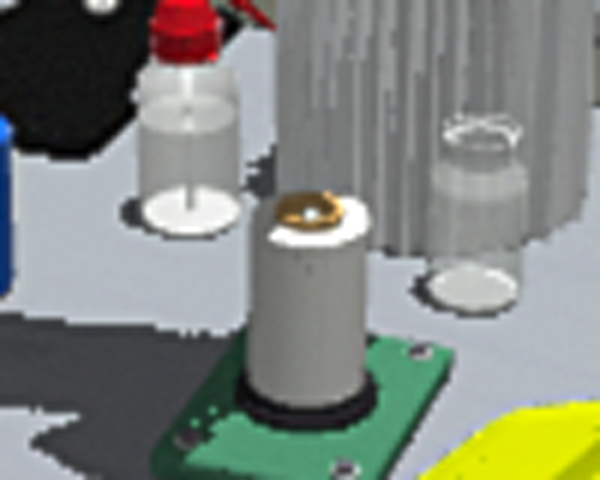

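View pics/sd12.png

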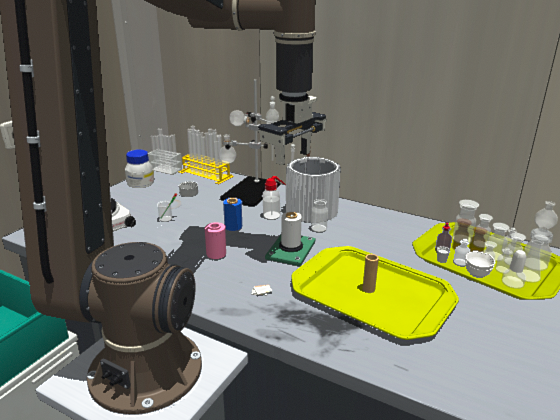

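View pics/cA12.png

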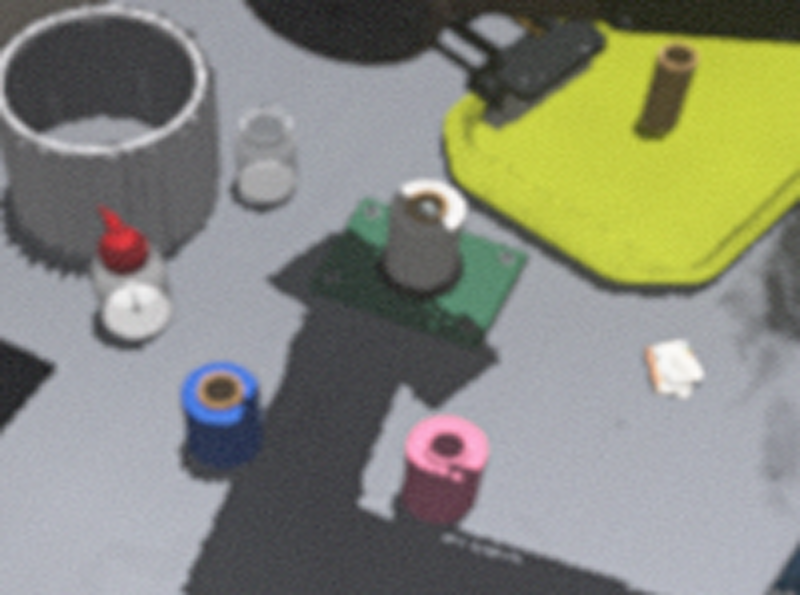

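The white roll sits on the disc with the spindle tip visible in its bore: (310,212) in the side crop and (428,207) in the scene crop. The core stands in the tray, and the bystanders are unmoved. I'll check the height, then hand in.

```bash
python3 - <<'E'
from h import *
_,ca=load('s12');_,cb=load('sd12')
print('roll top',tri(ray(ca,307,189.1),ray(cb,291.7,215.1)))
a0,_=load('scene0');a1,_=load('s12')
print('blue', tri(ray(ca,200+221/4,130+390/3.5),ray(cb,232.5,200.4))[0])
print(r.get_state()['contact_force'], r.close_job())
E
```

```text
roll top (array([ 0.5760681 , -0.03955182,  0.11947616]), [np.float64(0.0008724881567207883), np.float64(0.0008724881567209055)])
blue [0.60732908 0.18694106 0.09872821]
the job is handed in; nothing more can be done
[ 0.30856349  0.37608729 -0.65272872] None
```

The empty core is in the near yellow-green tray and the white roll is down on the stand's black disc. I handed the job in at about 21 s, with the gripper open and clear above the stand.

- **Core:** I lifted it off the spindle first and stood it upright in the tray. It was still standing free in the last side and scene views.
- **Roll:** I lowered it held in the gripper in small steps, with no noticeable side force on the way down. Near the bottom it stopped and I pressed to confirm.
- **Final height:** the roll's upper end measured 0.119 m against 0.122 m for fully down. The roll cannot sit below the disc, so I take the gap as measurement error, as tops read about 2 mm low elsewhere too.
- **Bystanders:** the blue roll measured unmoved. The wash bottle and jar look in place in the last pictures. I didn't check the beaker closely.

**Disagreements:**
- The force reading at rest stayed near −2 N even with the roll on the disc. Only the press test confirmed contact.
- That press read about 42 N up and 18 N sideways on the wrist for about 0.2 s. It went through the gripped roll and not the gripper's body. It was above 40 N and harder than I intended, though well under the 120 N wrist limit.
- Before lowering, the wrist and side cameras disagreed by 1.5–3 mm on how the roll was centred over the spindle.

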